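# Extend the telescoping ring holder over the beaker

### The job

Extend the telescoping ring holder on the bench so that its ring stands over the glass beaker: push its black knob right down, slide it along the slot with the tube, and let it spring fully up again in the hole that puts the ring over the beaker. Leave the beaker standing where it is.

Things in the scene. Friction and masses are not known exactly. Their poses are not given: they have to be found in the camera images.
- knob_grip (a point): Black push knob on top of the ring holder's level square tube (36 mm wide, top 96 mm over the table): block 24 mm along the tube, 16 across, 32 tall, underside 12 mm over the tube; grip it across the tube (along y). Point: on its axis, 8 mm below its top. x points along the tube, the way the ring extends; z up. It starts in the hole farthest from the ring; two more lie 60 and 120 mm on along +x.
- knob (a joint): Knob travel, m: 0 fully up, locked in a hole; 0.0115 fully down. Spring 4 N at the top, 8 N down. Pressed 8 mm or more it slides in the slot between the holes (about 2 N) and takes the inner tube and ring along. Let go between holes it stays down and still slides; let go within about 4 mm of a hole it springs up and centres itself.
- ring_centre (a point): Centre of the steel ring at the outer end of the sliding inner tube: inside diameter 64 mm, outside 76 mm, 8 mm thick, lower face 76 mm over the table, so that it passes 13 mm or more above the things in its path.
- beaker_mid (a point): Centre, 30 mm up, of the empty clear glass beaker, 46 mm in diameter, 60 mm tall, loose on the table in the ring's line of travel, within about 4 mm of the ring's place for the second or the third hole. A small white bottle with a blue cap, 30 mm in diameter, 63 mm tall, stands at the other place.
Mind the look-alikes: they are no part of the job. Leave any green look-alike of the part that bears beaker_mid alone.

How it is judged:
By the outcome, as a careful person would: the job done as asked, in the order asked, and still so for the second after the job is handed in, with the robot touching nothing.
It also fails if it takes over 35 s, if anything falls off the work surface, if the arm or the gripper's body presses on something with over 40 N, if the wrist force passes 120 N, or if a joint passes its speed limit or range.

### The arm

A 6-joint arm with a two-finger parallel gripper is mounted at the origin on a cart in front of the work surface, level with it; the furniture and walls round the work are solid. World frame = base frame: x ahead of the robot, y to its left, z up, the work surface at z = 0. Lengths are in m, angles in degrees, forces in N, time in s.
With the tool pointing down it reaches from about 0.25 to 0.775 m from the base axis. Payload 4 kg.
Tool frame: the origin (TCP) lies on the centre line of the jaws, within the pads' length; the fingertips stand 11 mm ahead of it and the grasp point (between the pads) lies 8 mm behind it; z points along the fingers, y is the direction in which the jaws open and shut (so a half turn about z gives the same grasp; the last joint's range is limited). The gripper opens to 85 mm and grips with 20 to 120 N. Pads are 22 mm wide; open, the fingers measure 114 mm over their backs; the gripper's body (76 mm by 85 mm) begins 54 mm behind the grasp point. The pads swing forward as they close: fully open they stand 13 mm farther back than shut.
Start: joints at [64.624, 4.996, 78.535, -0, 96.463, -5.907], TCP at [0.183, 0.519, 0.242] pointing down, gripper open.
Joint ranges: [-177.83, 177.83], [-43.37, 116.18], [15.69, 146.23], [-61.86, 241.86], [9.47, 152.12], [-147.06, 147.06]. Speed limits (degrees/s): [159.86, 159.86, 180, 180, 180, 180].

### API

Orientations are given as a 3x3 rotation matrix whose columns are the frame's x, y, z axes.
In Python, from plant import ctrl gives the robot as it stands.
- The arm moves only by the tool carry_out, never from a script. Its argument "increments" is one flat list of numbers, 5 for each row, row after row: the shift along the tool's x, y, z in cm, then the turn about the tool's z in degrees, then the opening, from -1 (shut) to 1 (fully open). A call has 1 to 20 rows; each row shifts and turns the commanded pose from where the row before left it, along the tool's axes as they then stand; what a row does not reach is not made up. A row lasts 1/8 s, in which the tool goes at most 62.5 mm and 10.7 degrees, less where a joint would pass 70% of its speed; a pose out of reach is approached as far as the arm can. A call is refused whole if a number of a shift passes 6.25 or a number of a turn 10.7, either way. A call with a gripper value outside its range is refused whole. The fingers move at their own pace and stop on an object; the grip force is fixed at half the most. Time passes only in rows, so rows that do not move let the fingers close. It gives the time, the measured TCP pose, the force and the opening at its end, in the units of the state.
- ctrl.observe(): the state, without advancing time (a new reading comes with each control period).
- ctrl.grab_frame(name): name is "scene" or "top"; returns a dict with "pixels" (420x560x3 uint8, red, green, blue), "vertical_fov" (degrees; the focal length in pixels is half the picture's height over the tangent of half this angle, whatever the lens; pixels are square), "cx", "cy" (the principal point, pixels), "extrinsics" (4x4, takes a point from camera to world coordinates). Camera axes: x right, y up, looking along -z (the intrinsics and any distortion apply to the point x, -y, -z); pixel columns grow to the right and rows downward; lengths in m; the calibration is good to about 2 mm. A picture is of the moment at which its call begins. There is no depth.
- ctrl.close_job(): hands the job in, once; it reports no verdict.
The state is a dict: "t": time; "qpos": joint angles; "qd": joint speeds; "tau": joint torques, N m; "tool_pos": TCP position; "tcp_rot": TCP orientation; "wrist_force": force on the tool from outside, world axes, zero at the start; "moment": the same for the moment, N m; "finger_gap": opening from 0.0 (shut) to 1.0 (fully open).
Only numpy, scipy, OpenCV 4.12 (cv2) and the standard library are available. Lean on these libraries where they do the work, as an engineer would, in place of code of your own. Each camera call takes 0.05 s, during which the arm holds its last target.

## Working session

There is one attempt and no reset: what is moved stays moved. The work goes in short steps, Python scripts to look and compute and a tool call to move; the robot and the scene stay as the last step left them, time stands still between calls to the robot, and variables do not carry over. Pictures are saved under pics/ and viewed, and the job is handed in when it is done.

Besides the shell and the picture viewer there is one more tool, called by a JSON object that holds its "fn" and its "kwargs", one argument or row to a line. carry_out: Moves the arm, as the interface text tells. Its arguments: {"type":"object","properties":{"increments":{"type":"array"}},"required":["increments"]}

```bash
mkdir -p pics; ls; python3 - <<'E'
from plant import ctrl
import cv2
s=ctrl.observe();print(s)
for n in("scene","top"):
    f=ctrl.grab_frame(n);cv2.imwrite(f"pics/{n}0.png",f["pixels"][:,:,::-1]);print({k:v for k,v in f.items() if k!="pixels"})
E
```

```text
pics
{'t': 0.0, 'qpos': array([ 6.46232578e+01,  5.03986064e+00,  7.86259849e+01, -8.52615711e-04,
        9.64630720e+01, -5.90786379e+00]), 'qd': array([ 0.04587001,  0.00408909,  0.01151578,  0.01722521,  0.12315096,
       -0.0588346 ]), 'tau': array([-4.09869826e-04, -3.51859331e+01, -3.13273716e+01, -3.04651267e-04,
        1.07901017e-02, -2.72454622e-05]), 'tool_pos': array([0.18311971, 0.51811034, 0.24112095]), 'tcp_rot': array([[-9.42822011e-01,  3.33295290e-01, -9.50933793e-04],
       [ 3.33296576e-01,  9.42819831e-01, -2.03926354e-03],
       [ 2.16882306e-04, -2.23960553e-03, -9.99997469e-01]]), 'wrist_force': array([0.32617528, 0.17304462, 0.23204785]), 'moment': array([-0.0219517 , -0.04247825, -0.02377133]), 'finger_gap': 1.000677252938891}
{'vertical_fov': 56.09001655468845, 'cx': 279.6338913693041, 'cy': 204.30075468079434, 'extrinsics': array([[ 0.5994304 ,  0.41524092, -0.68429392, -0.14329282],
       [-0.80041367,  0.30605169, -0.51543217, -0.46182226],
       [-0.00459922,  0.85668392,  0.51582119,  0.53535189],
       [ 0.        ,  0.        ,  0.        ,  1.        ]])}
{'vertical_fov': 53.06958414277111, 'cx': 281.1437618721826, 'cy': 209.76684793976105, 'extrinsics': array([[ 1.98449827e-05,  9.98839139e-01, -4.81702600e-02,
         3.90705098e-01],
       [-9.99999597e-01,  6.30500601e-05,  8.95405029e-04,
        -4.49558299e-02],
       [ 8.97402726e-04,  4.81702228e-02,  9.98838738e-01,
         9.65403054e-01],
       [ 0.00000000e+00,  0.00000000e+00,  0.00000000e+00,
         1.00000000e+00]])}
```

View pics/scene0.png

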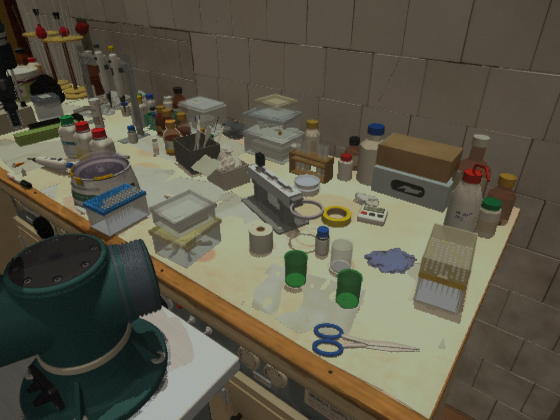

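View pics/top0.png

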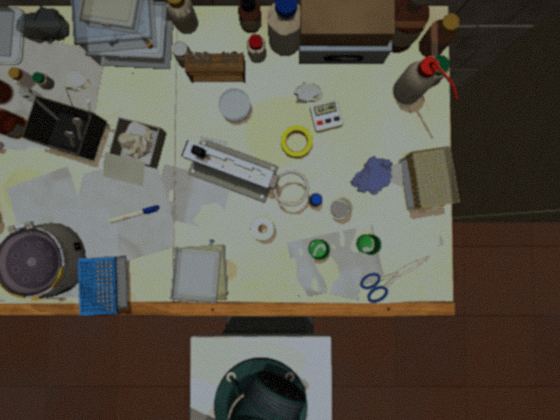

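The top view shows the holder with its knob near (199,152) and its ring near (293,191). The blue-capped bottle is near (316,200) and the clear beaker near (341,210). I'll enlarge both views.

```bash
python3 - <<'E'
import cv2
a=cv2.imread("pics/top0.png")[125:235,170:370];cv2.imwrite("pics/t_crop.png",cv2.resize(a,None,fx=4,fy=4,interpolation=cv2.INTER_CUBIC))
a=cv2.imread("pics/scene0.png")[140:290,230:380];cv2.imwrite("pics/s_crop.png",cv2.resize(a,None,fx=4,fy=4,interpolation=cv2.INTER_CUBIC))
E
```

```text
(no output)
```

View pics/t_crop.png

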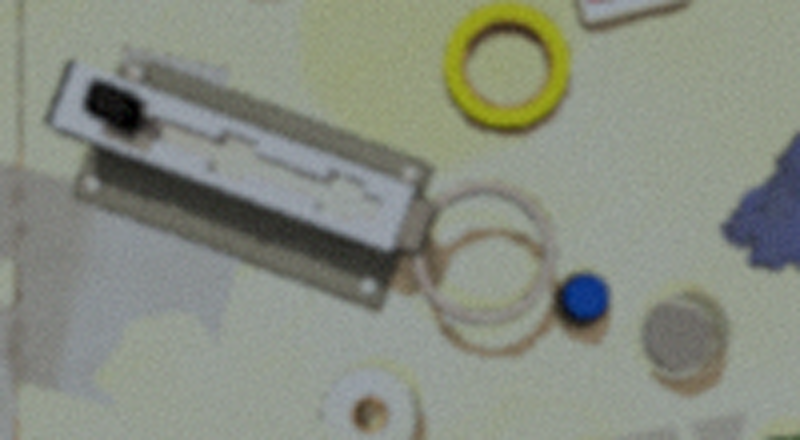

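View pics/s_crop.png

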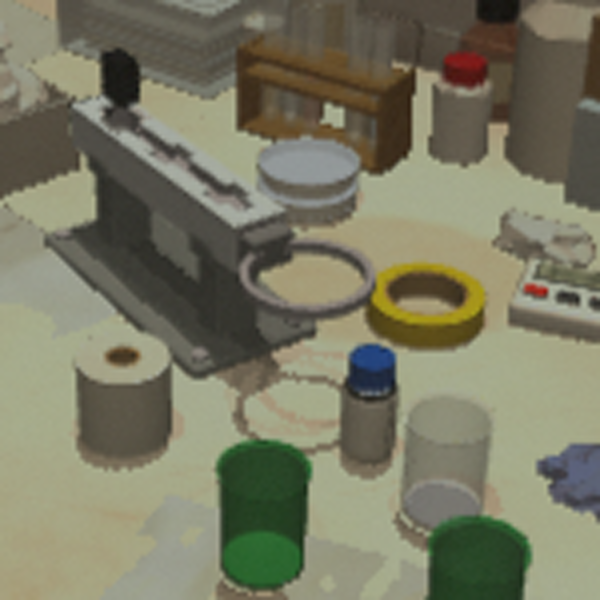

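```bash
cat > h.py <<'E'
import numpy as np
C={"top":(53.06958414277111,281.1437618721826,209.76684793976105,np.array([[1.98449827e-05,9.98839139e-01,-4.81702600e-02,0.390705098],[-9.99999597e-01,6.30500601e-05,8.95405029e-04,-0.0449558299],[8.97402726e-04,4.81702228e-02,9.98838738e-01,0.965403054]])),
"scene":(56.09001655468845,279.6338913693041,204.30075468079434,np.array([[0.5994304,0.41524092,-0.68429392,-0.14329282],[-0.80041367,0.30605169,-0.51543217,-0.46182226],[-0.00459922,0.85668392,0.51582119,0.53535189]]))}
def ray(n,u,v,z):
    fv,cx,cy,E=C[n];f=210/np.tan(np.radians(fv/2))
    d=E[:,:3]@np.array([(u-cx)/f,-(v-cy)/f,-1]);o=E[:,3]
    return o+d*(z-o[2])/d[2]
def proj(n,p):
    fv,cx,cy,E=C[n];f=210/np.tan(np.radians(fv/2))
    c=E[:,:3].T@(np.array(p)-E[:,3]);return cx+f*c[0]/-c[2],cy-f*c[1]/-c[2]
def t(u,v,z):return ray("top",170+u/4,125+v/4,z)
def s(u,v,z):return ray("scene",230+u/4,140+v/4,z)
E
python3 - <<'E'
from h import *
np.set_printoptions(precision=4,suppress=True)
P=lambda a,b:print(a,b)
P("knobtop",t(107,100,.14)); P("knobtop scene",s(121,57,.14))
P("ring top",t(485,253,.084));P("ring scene",s(308,277,.08))
P("bottle top",t(584,298,.063));P("bottle scene",s(372,355,.063))
P("beaker base top",t(684,332,.002));P("beaker rim top",t(689,333,.06));P("beaker scene",s(445,502,.003));P("beaker rim s",s(448,425,.06))
for q in[(70,62),(48,122),(428,172),(395,250)]:P("tube",t(*q,.096))
for q in [(75,128),(108,97),(288,212),(232,242)]:P("tube scene",s(*q,.096))
P("knob corner",t(90,82,.14))
E
```

```text
knobtop [0.5489 0.1212 0.14  ]
knobtop scene [0.5443 0.1151 0.14  ]
ring top [ 0.4785 -0.067   0.084 ]
ring scene [ 0.4795 -0.0677  0.08  ]
bottle top [ 0.4563 -0.1207  0.063 ]
bottle scene [ 0.4576 -0.1231  0.063 ]
beaker base top [ 0.4412 -0.1831  0.002 ]
beaker rim top [ 0.4377 -0.1775  0.06  ]
beaker scene [ 0.4415 -0.1809  0.003 ]
beaker rim s [ 0.4316 -0.1832  0.06  ]
tube [0.5773 0.1496 0.096 ]
tube [0.5457 0.1607 0.096 ]
tube [ 0.5196 -0.0371  0.096 ]
tube [ 0.4789 -0.02    0.096 ]
tube scene [0.5191 0.1334 0.096 ]
tube scene [0.5663 0.1456 0.096 ]
tube scene [ 0.5094 -0.0338  0.096 ]
tube scene [ 0.4634 -0.0279  0.096 ]
knob corner [0.5578 0.1297 0.14  ]
```

```bash
cat > ov.py <<'E'
import sys,cv2
from h import *
kx,ky,th,L=map(float,sys.argv[1:5]);out=sys.argv[5];src=sys.argv[6:8] or ["pics/top0.png","pics/scene0.png"]
d=np.array([np.cos(np.radians(th)),np.sin(np.radians(th))]);n=np.array([-d[1],d[0]])
def P(a,b,z):return [*(np.array([kx,ky])+a*d+b*n),z]
polys=[]
rect=lambda a0,a1,b,z:[P(a0,-b,z),P(a1,-b,z),P(a1,b,z),P(a0,b,z)]
polys+=[rect(-.012,.012,.008,.14),rect(-.012,.012,.008,.108),rect(-.03,.17,.018,.096)]
for r in(.032,.038):polys.append([P(L+r*np.cos(a),r*np.sin(a),.084)for a in np.linspace(0,6.3,40)])
print("ring",P(L,0,.08))
ims=[]
for name,f,(u,v,w,h),k in(("top",src[0],(170,125,200,110),4),("scene",src[1],(230,140,150,120),5)):
    im=cv2.resize(cv2.imread(f)[v:v+h,u:u+w],None,fx=k,fy=k,interpolation=cv2.INTER_CUBIC)
    for p in polys:
        q=np.array([proj(name,x) for x in p]);q=((q-[u,v]+.5)*k*16).astype(np.int32)
        cv2.polylines(im,[q.reshape(-1,1,2)],True,(0,0,255),1,cv2.LINE_AA,4)
    cv2.imwrite(f"pics/{out}_{name}.png",im)
E
python3 ov.py 0.5475 0.1195 -109.3 0.199 o1
```

```text
ring [np.float64(0.4817276358500686), np.float64(-0.06831638936506268), 0.08]
```

View pics/o1_top.png

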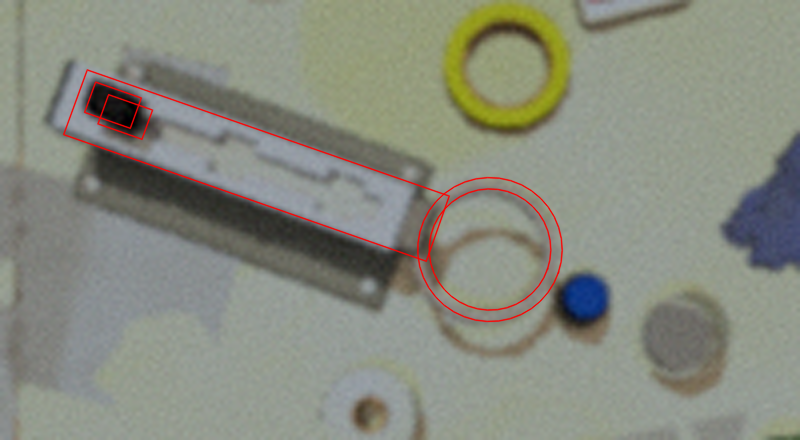

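View pics/o1_scene.png

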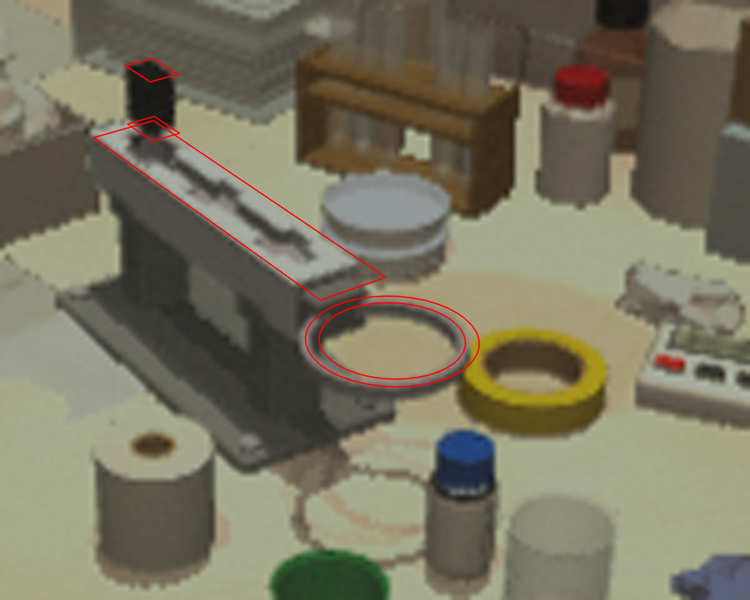

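```bash
python3 ov.py 0.5480 0.1205 -110 0.200 o2
```

```text
ring [np.float64(0.4795959713348663), np.float64(-0.06743852415718171), 0.08]
```

View pics/o2_top.png

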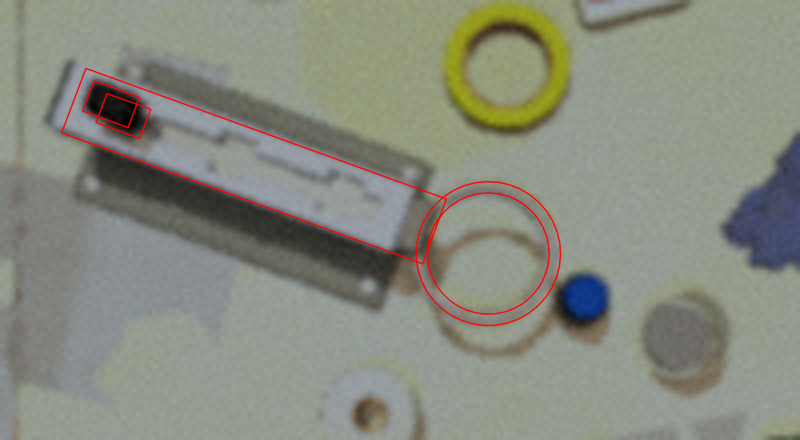

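View pics/o2_scene.png

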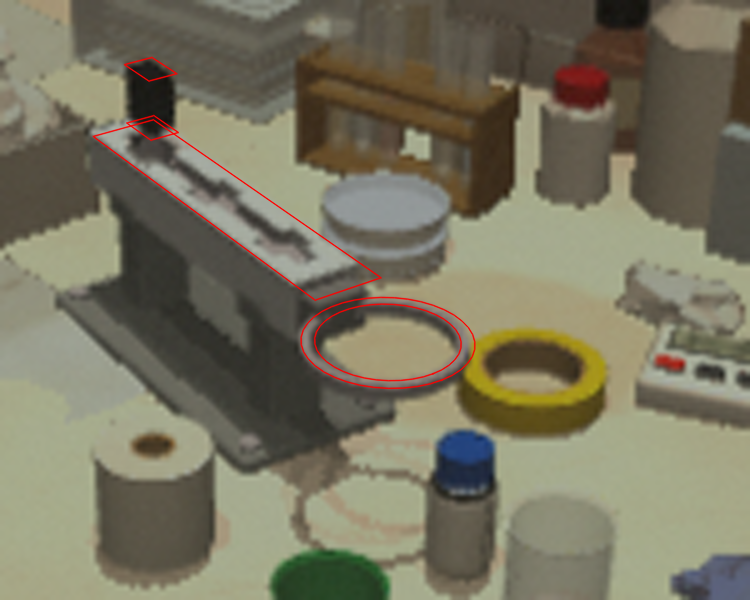

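The model fits both views to within about 2 mm. The tube heading is about -110° and the knob is at (0.548, 0.1205). The second hole lines up with the blue-capped bottle and the third with the clear beaker, so the slide is 120 mm. I'll turn the tool, then move above the knob.

{"fn": "carry_out", "kwargs": {
  "increments": [0,0,0,10.06,1,0,0,0,10.06,1,0,0,0,10.06,1,0,0,0,10.06,1,0,0,0,10.06,1,0,0,0,10.06,1,0,0,0,10.06,1,0,0,0,10.06,1,0,0,0,10.06,1]
}}

```text
t: 1.23
tool_pos: [0.1832, 0.5183, 0.2416]
tcp_rot: [[0.348, 0.938, -0.001], [0.938, -0.348, -0.001], [-0.001, -0.0, -1.0]]
wrist_force: [0.7, 0.2, -0.3]
finger_gap: 1.001
```

{"fn": "carry_out", "kwargs": {
  "increments": [-2.26,4.355,0,0,1,-2.26,4.355,0,0,1,-2.26,4.355,0,0,1,-2.26,4.355,0,0,1,-2.26,4.355,0,0,1,-2.26,4.355,0,0,1,-2.26,4.355,0,0,1,-2.26,4.355,0,0,1,-2.26,4.355,0,0,1,-2.26,4.355,0,0,1,-2.26,4.355,0,0,1,0,0,0,0,1,0,0,0,0,1,0,0,0,0,1]
}}

```text
t: 2.98
tool_pos: [0.5476, 0.1221, 0.2424]
tcp_rot: [[0.341, 0.94, -0.0], [0.94, -0.341, 0.0], [0.0, -0.0, -1.0]]
wrist_force: [0.0, 0.7, -0.0]
finger_gap: 1.0
```

{"fn": "carry_out", "kwargs": {
  "increments": [-0.15,0,2,0,1,0,0,3,0,1,0,0,2.5,0,1,0,0,0,0,1,0,0,0,0,1]
}}

```text
t: 3.6
tool_pos: [0.5481, 0.1204, 0.1687]
tcp_rot: [[0.341, 0.94, 0.002], [0.94, -0.341, 0.0], [0.001, 0.002, -1.0]]
wrist_force: [0.8, -0.6, -0.4]
finger_gap: 0.997
```

```bash
python3 - <<'E'
from plant import ctrl
import cv2
print(ctrl.observe()["tool_pos"])
f=ctrl.grab_frame("scene")["pixels"][:,:,::-1][90:240,200:350];cv2.imwrite("pics/s1.png",cv2.resize(f,None,fx=4,fy=4,interpolation=cv2.INTER_CUBIC))
f=ctrl.grab_frame("top")["pixels"][:,:,::-1][90:240,150:350];cv2.imwrite("pics/t1.png",cv2.resize(f,None,fx=4,fy=4,interpolation=cv2.INTER_CUBIC))
E
```

```text
[0.54811897 0.12037604 0.16871619]
```

View pics/s1.png

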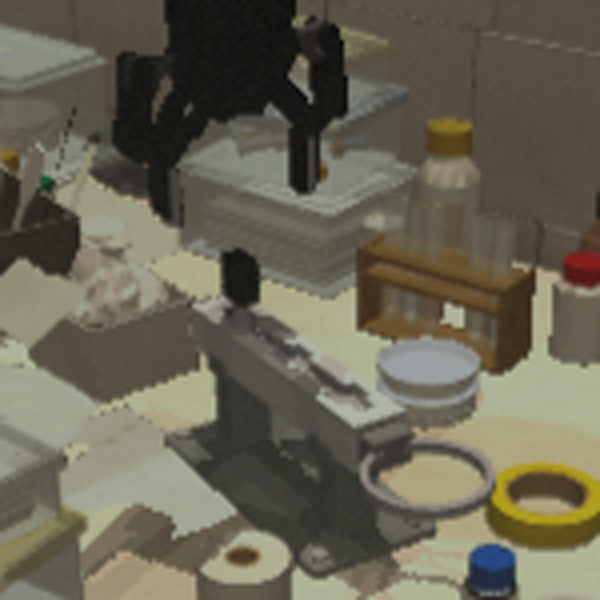

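View pics/t1.png

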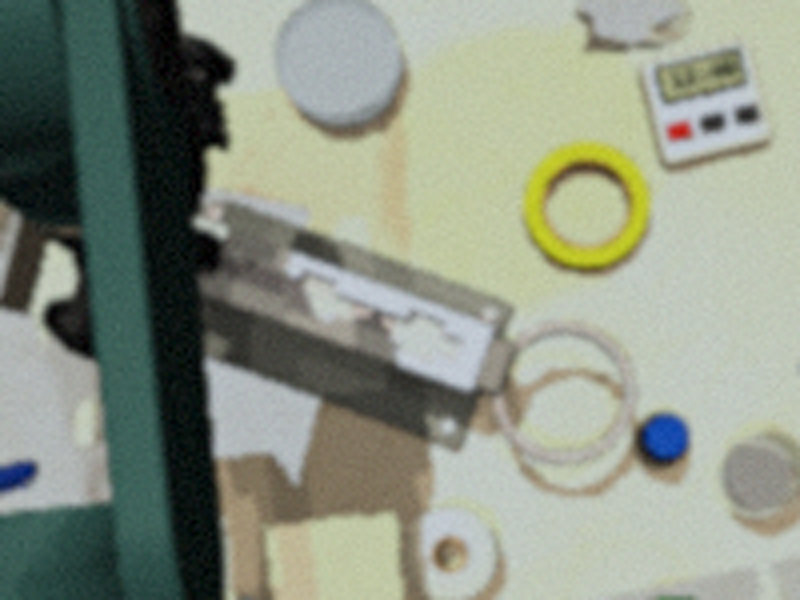

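The scene crop shows the open fingertips at (165,215) and (303,190), straddling the line above the knob at (240,260). I'll descend to grasp height.

{"fn": "carry_out", "kwargs": {
  "increments": [0,0,2,0,1,0,0,1.5,0,1,0,0,0.95,0,1,0,0,0,0,1,0,0,0,0,1]
}}

```text
t: 4.32
tool_pos: [0.5483, 0.1197, 0.1235]
tcp_rot: [[0.342, 0.94, 0.001], [0.94, -0.342, 0.0], [0.001, 0.001, -1.0]]
wrist_force: [1.3, -0.1, -0.2]
finger_gap: 0.999
```

{"fn": "carry_out", "kwargs": {
  "increments": [0,0,0,0,-1,0,0,0,0,-1,0,0,0,0,-1,0,0,0,0,-1,0,0,0,0,-1,0,0,0,0,-1,0,0,0,0,-1,0,0,0,0,-1]
}}

```text
t: 5.32
tool_pos: [0.5485, 0.1195, 0.1232]
tcp_rot: [[0.342, 0.94, 0.002], [0.94, -0.342, -0.0], [0.0, 0.002, -1.0]]
wrist_force: [2.2, -2.0, 1.9]
finger_gap: 0.179
```

Gripped: the gap is about 15 mm and side forces are small. Now I'll press the knob down.

{"fn": "carry_out", "kwargs": {
  "increments": [0,0,0.3,0,-1,0,0,0.3,0,-1,0,0,0.3,0,-1,0,0,0.2,0,-1,0,0,0,0,-1,0,0,0,0,-1]
}}

```text
t: 6.08
tool_pos: [0.5485, 0.1195, 0.1132]
tcp_rot: [[0.342, 0.94, 0.002], [0.94, -0.342, -0.0], [0.001, 0.002, -1.0]]
wrist_force: [2.4, -2.7, 7.0]
finger_gap: 0.175
```

{"fn": "carry_out", "kwargs": {
  "increments": [0,0,0.15,0,-1,0,0,0.1,0,-1,0,0,0,0,-1,0,0,0,0,-1]
}}

```text
t: 6.58
tool_pos: [0.5485, 0.1195, 0.1116]
tcp_rot: [[0.342, 0.94, 0.003], [0.94, -0.342, -0.0], [0.001, 0.002, -1.0]]
wrist_force: [-0.4, -2.4, 10.4]
finger_gap: 0.175
```

It's fully down: 11.6 mm of travel, with force above the spring's. I'll slide 20 mm first to check.

{"fn": "carry_out", "kwargs": {
  "increments": [-0.5,0,0,0,-1,-0.5,0,0,0,-1,-0.5,0,0,0,-1,-0.5,0,0,0,-1,0,0,0,0,-1]
}}

```text
t: 7.2
tool_pos: [0.5418, 0.1014, 0.1116]
tcp_rot: [[0.342, 0.94, 0.003], [0.94, -0.342, 0.002], [0.002, 0.002, -1.0]]
wrist_force: [0.9, -1.1, 10.1]
finger_gap: 0.176
```

{"fn": "carry_out", "kwargs": {
  "increments": [-0.75,0,0,0,-1,-0.75,0,0,0,-1,-0.75,0,0,0,-1,-0.75,0,0,0,-1,-0.75,0,0,0,-1,-0.75,0,0,0,-1,-0.75,0,0,0,-1,-0.75,0,0,0,-1,-0.75,0,0,0,-1,-0.75,0,0,0,-1,-0.75,0,0,0,-1,-0.75,0,0,0,-1,0,0,0,0,-1,0,0,0,0,-1]
}}

```text
t: 8.95
tool_pos: [0.5104, 0.0167, 0.1116]
tcp_rot: [[0.342, 0.94, 0.001], [0.94, -0.342, 0.001], [0.001, 0.001, -1.0]]
wrist_force: [-1.7, -0.8, 11.7]
finger_gap: 0.174
```

{"fn": "carry_out", "kwargs": {
  "increments": [-0.5,0,0,0,-1,-0.4,0,0,0,-1,-0.15,0,0,0,-1,0,0,0,0,-1,0,0,0,0,-1]
}}

```text
t: 9.57
tool_pos: [0.507, 0.0076, 0.1116]
tcp_rot: [[0.342, 0.94, 0.002], [0.94, -0.342, 0.002], [0.003, 0.001, -1.0]]
wrist_force: [-1.6, 3.2, 10.0]
finger_gap: 0.175
```

```bash
python3 - <<'E'
from plant import ctrl
import cv2
s=ctrl.observe();print(s["tool_pos"],s["wrist_force"])
f=ctrl.grab_frame("scene")["pixels"][:,:,::-1][120:270,220:370];cv2.imwrite("pics/s2.png",cv2.resize(f,None,fx=4,fy=4,interpolation=cv2.INTER_CUBIC))
E
```

```text
[0.50697811 0.00755442 0.11157464] [-1.63797855  3.17008855  9.97052851]
```

View pics/s2.png

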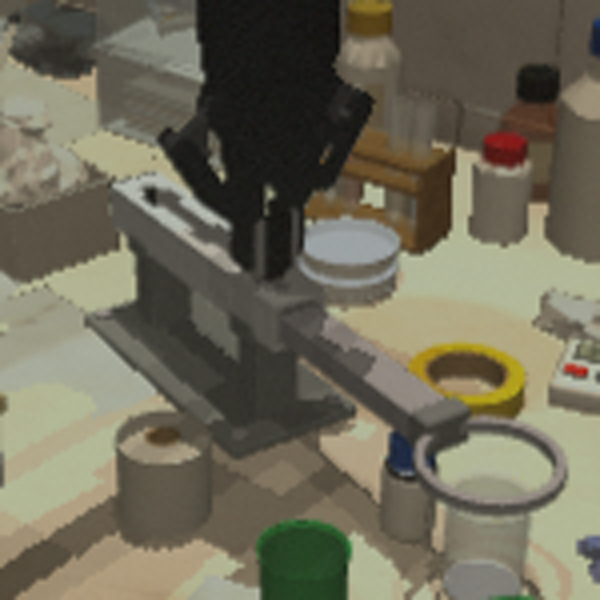

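The ring at (490,465) stands over the beaker at (487,540), and the slide measures 119.4 mm. I'll let the knob rise while guiding it, then release.

{"fn": "carry_out", "kwargs": {
  "increments": [0,0,-0.3,0,-1,0,0,-0.3,0,-1,0,0,-0.3,0,-1,0,0,-0.2,0,-1,0,0,0,0,-1,0,0,0,0,-1]
}}

```text
t: 10.38
tool_pos: [0.5067, 0.0067, 0.1203]
tcp_rot: [[0.342, 0.94, 0.0], [0.94, -0.342, 0.001], [0.001, -0.0, -1.0]]
wrist_force: [1.8, 0.6, 3.9]
finger_gap: 0.173
```

{"fn": "carry_out", "kwargs": {
  "increments": [0,0,-0.2,0,-1,0,0,0,0,-1,0,0,0,0,1,0,0,0,0,1,0,0,0,0,1,0,0,0,0,1,0,0,0,0,1,0,0,0,0,1,0,0,0,0,1]
}}

```text
t: 11.5
tool_pos: [0.5067, 0.0064, 0.1224]
tcp_rot: [[0.342, 0.94, 0.0], [0.94, -0.342, 0.0], [0.0, 0.0, -1.0]]
wrist_force: [-0.6, -0.6, -0.3]
finger_gap: 1.0
```

{"fn": "carry_out", "kwargs": {
  "increments": [0,0,-1,0,1,0,0,-2,0,1,0,0,-3,0,1,0,0,-3,0,1,0,0,-3,0,1,0,0,-1,0,1,2,0,0,0,1,4,0,0,0,1,4,0,0,0,1,4,0,0,0,1,3,0,0,0,1,0,0,0,0,1]
}}

```text
t: 13.0
tool_pos: [0.5646, 0.1679, 0.2508]
tcp_rot: [[0.339, 0.941, -0.002], [0.941, -0.339, -0.0], [-0.001, -0.002, -1.0]]
wrist_force: [0.3, -0.4, -0.0]
finger_gap: 1.005
```

```bash
python3 - <<'E'
from plant import ctrl
import cv2
s=ctrl.observe();print(s["tool_pos"],s["wrist_force"],s["finger_gap"])
for n in("scene","top"):
    cv2.imwrite(f"pics/{n}3.png",ctrl.grab_frame(n)["pixels"][:,:,::-1])
E
python3 ov.py 0.507 0.0077 -110 0.200 o3 pics/top3.png pics/scene3.png
```

```text
[0.56464046 0.16787187 0.25076094] [ 0.25024206 -0.35577887 -0.0007488 ] 1.0054978543670192
ring [np.float64(0.4385959713348663), np.float64(-0.1802385241571817), 0.08]
```

View pics/o3_top.png

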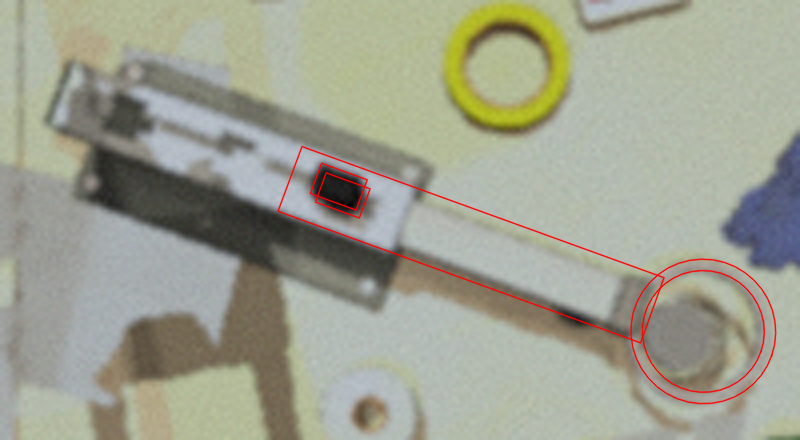

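View pics/o3_scene.png

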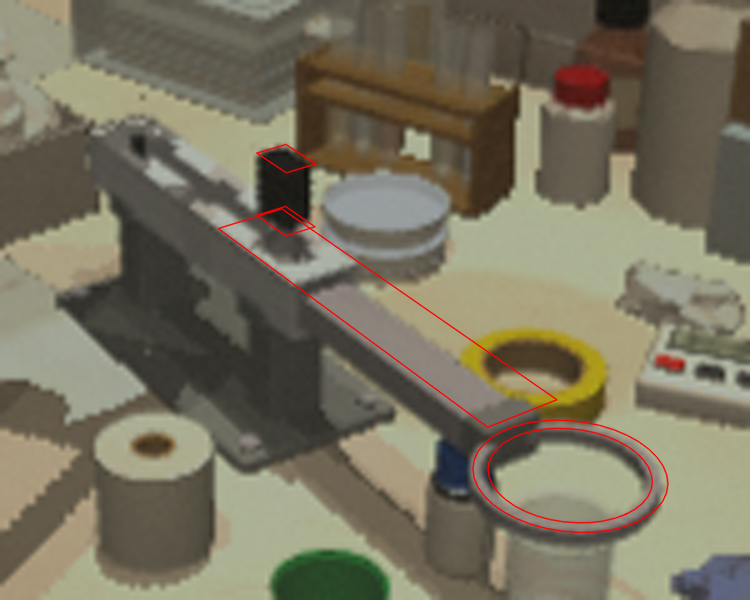

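The knob and ring match the third-hole model. I'll compare the knob's height with the starting picture.

```bash
python3 - <<'E'
import cv2,numpy as np
from h import *
d=np.array([-.342,-.94])*.12
for nm in("scene","top"):
  for k in((.5480,.1205),(.548+d[0],.1205+d[1])): print(nm,[np.round(proj(nm,[*k,z]),1) for z in(.14,.108)])
a=cv2.imread("pics/scene0.png");b=cv2.imread("pics/scene3.png")
A=a[145:175,245:275];B=b[163:193,272:302]
for n,i,u,v in(("a",a,245,140),("b",b,270,160)):
  g=cv2.cvtColor(i,cv2.COLOR_BGR2GRAY)[v:v+35,u:u+35];m=g<30
  c=m.sum(1);print(n,[(v+r,int(x)) for r,x in enumerate(c)if x])
cv2.imwrite("pics/cmp.png",cv2.resize(np.hstack([A,B]),None,fx=12,fy=12,interpolation=cv2.INTER_CUBIC))
E
```

```text
scene [array([259.5, 153.2]), array([259.9, 165. ])]
scene [array([286.6, 171.1]), array([286.6, 183.6])]
top [array([197.1, 150.4]), array([200.2, 153.4])]
top [array([254.1, 171.1]), array([255.1, 173.3])]
a [(153, 1), (154, 2), (155, 5), (156, 8), (157, 8), (158, 8), (159, 7), (160, 7), (161, 8), (162, 8), (163, 7), (164, 6), (165, 2)]
b [(172, 1), (173, 2), (174, 5), (175, 6), (176, 8), (177, 7), (178, 7), (179, 9), (180, 8), (181, 9), (182, 7), (183, 6), (184, 2)]
```

View pics/cmp.png

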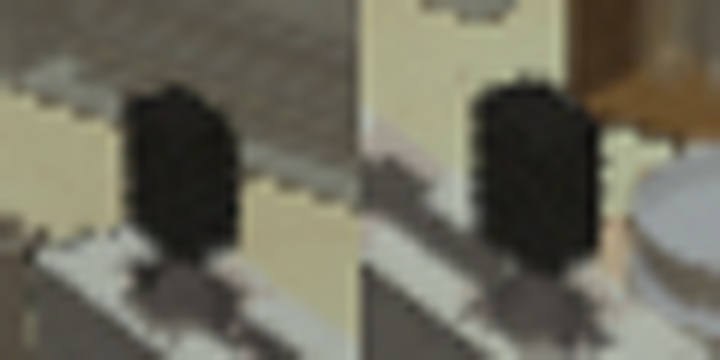

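```bash
python3 - <<'E'
from plant import ctrl
print(ctrl.close_job())
E
```

```text
the job is handed in; nothing more can be done
None
```

The ring holder is extended to its third hole, so the ring stands over the clear beaker, and I've handed the job in. No verdict is reported.

**What I did:** I gripped the knob across the tube and pressed it 11.6 mm, which is fully down. I slid it 119.4 mm along the slot, let it rise under light guidance, then released it and backed the arm off. The arm was finished and clear at about 13 s.

**Last checks:**
- **Knob:** it looks fully up, with the same visible height above the tube as at the start. Its image position agrees with the third-hole prediction to under 1 pixel, roughly 1–2 mm.
- **Ring and beaker:** the ring encloses the beaker in the top view. The beaker's base is at about the same pixel as before, and the bottle is still standing.
- **Forces:** the highest wrist force I read was about 12 N, while the knob was held down. After release it was near zero with nothing touching.
- **Disagreements:** the knob's image shift was about 0.7 pixel off the prediction in both directions, which I put down to the calibration and a small error in the tube's angle.

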